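# Level the coffee stand on the kitchen cart and keep the spirit level pressed

### The job

The little white coffee stand on the cart leans down towards its screw foot: pick up the yellow spirit level, lay it gently, vial up, lengthwise along the middle of the stand's deck and let it go. Then turn the black knob on top of the screw foot, as many part turns as it takes, until the bubble sits clear between the two black lines. Last, press the level down firmly, but not hard, on the deck (about 10 N), and finish while still pressing it with the bubble centred, so that I can tighten the lock nut; leave all the other things on the cart where they are.

Things in the scene. Friction and masses are not known exactly. Their poses are not given: they have to be found in the camera images.
- level: yellow pocket spirit level lying flat, vial up: a bar 200 mm long (its x), 24 mm wide (its y), 44 mm high (its z), about 0.26 kg, black end caps. Origin: centre of the underside. The green vial, 70 mm long, is in the middle of the top face, seen from above; the top beyond 38 mm from the middle is solid. It may be laid on the deck either way round.
- bubble (a joint): place of the white bubble (16 mm long) along the level's x, in m; 0 = centred, at most 0.024 either way. It goes to the higher end, about 1.2 mm per milliradian of tilt of the level, and takes about 1 s to settle. The two black lines round the vial are 22 mm apart (inner edges): the whole bubble lies between them within 3 mm of 0.
- shelf: white steel coffee stand: deck 180 mm (its x) by 280 mm (its y), on two plain feet near the -y end and a screw foot 50 mm beyond the +y end. It cannot slide, only tilt about the line of the plain feet; at the start up to 0.8 degrees low at the +y end. Origin: on the cart midway between the plain feet, 120 mm from mid-deck; y runs along the deck to the screw foot, z up.
- deck_mid (a point): middle of the deck's top face, 95 mm above the cart (up to 2 mm lower at the start); its axes are those of shelf.
- knob_grip (a point): on the axis of the screw foot, 12 mm below the top of its round knurled black knob (38 mm across, 26 mm high, top 142 mm above the cart, fixed in height), 190 mm from deck_mid along the deck. Below it a bracket tops out at 95 mm and a 28 mm tube at 100 mm. Nothing else stands within 80 mm of the axis at that height. Its x axis turns with the knob.
- foot_pad (a point): on the axis of the screw foot, on the cart, under its 46 mm rubber pad. Turning the knob clockwise as seen from above raises the +y end of the stand 6 mm a turn: about 3.1 mrad of tilt, 3.7 mm of bubble, per radian; the other way lowers it. The knob turns several turns either way against an even friction of about 0.12 N m and stays where it is left.
- box1: lowest of three stacked blue transparent food boxes with lids, each 116 x 156 mm, 58 mm high. Origin: centre of the underside. Leave alone.
- box2: middle blue food box. Leave alone.
- box3: top blue food box, its lid 174 mm above the cart. Leave alone.
- ladle_rest: stainless ladle rest, 190 x 90 mm, 18 mm high, lying on the cart. Origin: centre of the underside. Leave alone.
- cup: speckled ceramic cup, 78 mm across, 80 mm high. Origin: centre of the underside. Leave alone.
- shaker: closed grey flip-top shaker, 54 mm across, 107 mm high. Origin: centre of the underside. Leave alone.
- tea_tin: dark green tea tin with a steel lid, 74 mm across, 110 mm high. Origin: centre of the underside. Leave alone.
Things that resemble listed ones, but are neither listed nor needed, are in the scene too. There is more than one size of the level; the one meant has the size given above.

How it is judged:
By the outcome, as a careful person would: the job done as asked, in the order asked, and still so for the second after the job is handed in, while the arm keeps its last pose, push and grip.
It also fails if it takes over 72 s, if anything falls off the work surface, if the arm or the gripper's body presses on something with over 40 N, if the wrist force passes 120 N, or if a joint passes its speed limit or range.

### The arm

A 6-joint arm with a two-finger parallel gripper is mounted at the origin on the work surface. World frame = base frame: x ahead of the robot, y to its left, z up, the work surface at z = 0. Lengths are in m, angles in rad, forces in N, time in s.
With the tool pointing down it reaches from about 0.4 to 0.925 m from the base axis. Payload 3.4 kg.
Tool frame: the origin (TCP) lies midway between the tips of the shut fingers; the grasp point (between the pads) lies 19 mm behind it (r.grip_depth is the distance from the TCP to the grasp point, in m); z points along the fingers, y is the line along which they close (so a half turn about z gives the same grasp; the last joint's range is limited). The gripper opens to 85 mm and grips with 20 to 120 N. Pads are 22 mm wide; open, the fingers measure 114 mm over their backs; the gripper's body (76 mm by 85 mm) begins 54 mm behind the grasp point. The pads swing forward as they close: fully open they stand 13 mm farther back than shut.
Start: joints at [-1.196, 0.307, 1.506, -0, 1.328, -0.073], TCP at [0.249, -0.518, 0.231] pointing down, gripper open.
Joint ranges: [-3.12, 3.12], [-1.05, 2.28], [0.14, 2.33], [-1.42, 4.57], [0.1, 2.73], [-2.68, 2.68]. Speed limits (rad/s): [2.57, 2.57, 3.14, 3.14, 3.14, 3.14].

### API

Orientations are given as a rotation vector (axis times angle).
In Python, from plant import r, read_camera gives the robot as it stands. The module is installed in compiled form; this text tells all that it offers.
- The arm moves only by the tool step_arm, never from a script. Its argument "rows" is a list of rows, each a list of 4 numbers: the shift along the tool's x, y, z as a fraction of full scale, then the turn about the tool's z as a fraction of full scale. A call has 1 to 20 rows; each row is the pose to reach, as a shift and turn from the pose commanded when the call began, along the tool's axes at that moment; what a row does not reach only later rows make up. Full scale, the value 1, is 20 cm for a shift and pi/2 rad for a turn. A row lasts 1/8 s, in which the tool goes at most 62.5 mm and 10.7 degrees, less where a joint would pass 70% of its speed; a pose out of reach is approached as far as the arm can. A call with a number of a shift or a turn outside -1 to 1 is refused whole. A call with a gripper value outside its range is refused whole. "grip" is the opening, from 0 (shut) to 1 (fully open), set as the call begins (left out, the last holds). The fingers move at their own pace and stop on an object; the grip force is fixed at half the most. Time passes only in rows, so rows that repeat a pose let the fingers close. It gives the time, the measured TCP pose, the force, the opening and the grip force at its end, in the units of the state.
- r.get_state(): the state, without advancing time (a new reading comes with each control period).
- read_camera(name): name is "scene" or "top" or "wrist"; returns a dict with "pixels" (420x560x3 uint8, red, green, blue), "intrinsics" (3x3 intrinsics, pixels), "R" (3x3) and "t" (3): a world point X has camera coordinates R X + t. Camera axes: x right, y down, z forward; pixel columns grow to the right and rows downward; lengths in m; the calibration is good to about 2 mm. A picture is of the moment at which its call begins. There is no depth.
- r.close_job(): hands the job in; it is judged then, once.
The state is a dict: "t": time; "joint_pos": joint angles; "dq": joint speeds; "tau": joint torques, N m; "tcp_pos": TCP position; "eef_rot": TCP orientation; "force": force on the tool from outside, world axes, zero at the start; "moment": the same for the moment, N m; "width": finger opening in m; "gripper_force": force on a finger pad.
Only numpy, scipy, OpenCV 4.12 (cv2) and the standard library are available. Lean on these libraries where they do the work, as an engineer would, in place of code of your own. Each camera call takes 0.05 s, during which the arm holds its last target. There are 200 camera calls.

## Working session

There is one attempt and no reset: what is moved stays moved. The work goes in short steps, Python scripts to look and compute and a tool call to move; the robot and the scene stay as the last step left them, time stands still between calls to the robot, and variables do not carry over. Pictures are saved under pics/ and viewed, at most 10 in all, crops included, and the job is handed in when it is done.

Besides the shell and the picture viewer there is one more tool, called as name(argument=value, ...), one argument or row to a line, values as JSON. step_arm: Moves the arm, as the interface text tells. Shift numbers are shares of 20 cm and turn numbers shares of pi/2 rad, none past 1 either way. Its arguments: {"type":"object","properties":{"rows":{"type":"array","items":{"type":"array","items":{"type":"number"}}},"grip":{"type":"number"}},"required":["rows"]}

```bash
mkdir -p pics
cat > h.py <<'E'
import numpy as np, cv2
from plant import r, read_camera
from scipy.spatial.transform import Rotation as Ro
def ray(c,u,v,z):
    K=np.array(c["intrinsics"]);R=np.array(c["R"]);t=np.array(c["t"])
    o=-R.T@t; d=R.T@np.linalg.solve(K,[u,v,1]); return o+d*(z-o[2])/d[2]
def proj(c,X):
    p=np.array(c["intrinsics"])@(np.array(c["R"])@np.array(X)+np.array(c["t"])); return p[:2]/p[2]
def mask(c,lo,hi):
    return cv2.inRange(cv2.cvtColor(c["pixels"],cv2.COLOR_RGB2HSV),np.array(lo),np.array(hi))
def save(c,n,crop=None,s=1):
    p=c["pixels"][...,::-1]
    if crop: a,b,w,h=crop; p=p[b:b+h,a:a+w]
    cv2.imwrite("pics/"+n,cv2.resize(p,None,fx=s,fy=s,interpolation=cv2.INTER_CUBIC))
def blobs(m,amin=40):
    for q in cv2.findContours(m,cv2.RETR_EXTERNAL,cv2.CHAIN_APPROX_NONE)[0]:
        if cv2.contourArea(q)>amin: yield q
E
python3 - <<'E'
from h import *
for n in("top","scene"):
    c=read_camera(n); save(c,n+"0.png",s=1.4)
    print(n,-np.array(c["R"]).T@c["t"],c["intrinsics"][0])
    for q in blobs(mask(c,[20,100,100],[35,255,255])):
        b=cv2.minAreaRect(q); print(np.round(b[0]),np.round(b[1]),b[2], [np.round(ray(c,*p,.044),3).tolist()[:2] for p in cv2.boxPoints(b)])
s=r.get_state();print(s["t"],s["tcp_pos"],s["eef_rot"],s["force"])
E
```

```text
top [0.19282883 0.01107253 1.64452561] [497.64577881   0.         278.31858097]
[156. 159.] [26. 15.] 90.0 [[0.713, 0.486], [0.713, 0.436], [0.622, 0.43], [0.622, 0.481]]
scene [ 0.91871796 -0.71320482  1.23133247] [481.95689802   0.         273.92303157]
[206. 325.] [71. 13.] 13.760784149169922 [[0.409, -0.397], [0.395, -0.363], [0.582, -0.316], [0.593, -0.35]]
[121. 292.] [11. 50.] 14.38139533996582 [[0.252, -0.453], [0.186, -0.322], [0.217, -0.315], [0.281, -0.446]]
[379. 145.] [25. 12.] 18.434947967529297 [[0.618, 0.439], [0.609, 0.497], [0.693, 0.499], [0.701, 0.441]]
0.1 [ 0.24871677 -0.51771995  0.23048051] [-3.06137602e+00 -6.97160145e-01  4.25484571e-04] [ 0.79827322  0.28050839 -0.06213365]
```

View pics/top0.png

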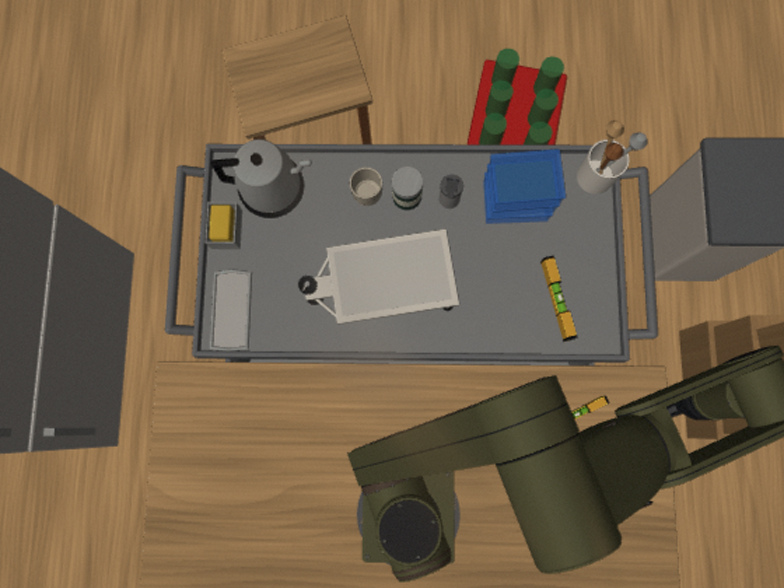

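View pics/scene0.png

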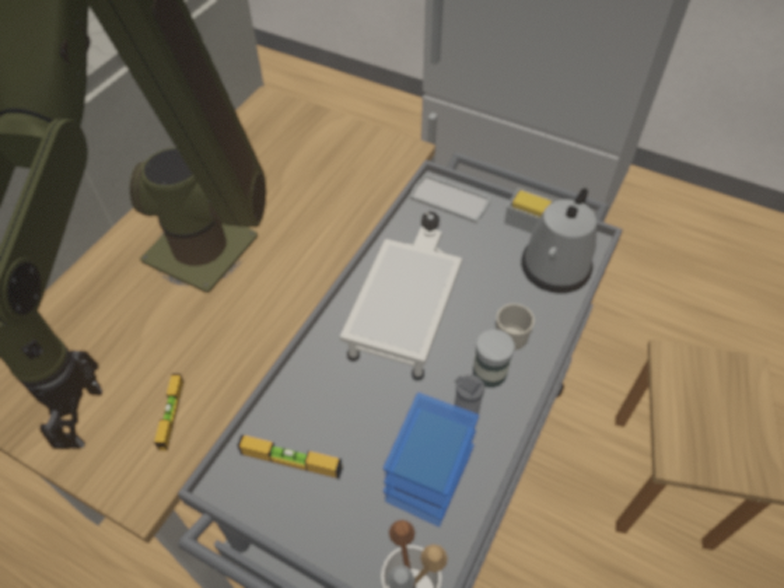

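The top view shows the long level at (559,298) and the stand's deck at (393,276) with its knob at (308,287). The small decoy lies on the table at (590,407). The scene view agrees: long level (290,456), knob (430,221).

Run:
```python
from h import *
for n in("top","scene"):
    c=read_camera(n)
    for nm,m,z in(("yel",mask(c,[8,110,60],[80,255,255]),.03),("white",mask(c,[0,0,165],[180,60,255]),.094),("black",mask(c,[0,0,0],[180,255,48]),.142)):
        for q in blobs(m,30):
            b=cv2.minAreaRect(q); P=np.array([ray(c,*p,z)[:2] for p in cv2.boxPoints(b)])
            M=P.mean(0)
            if not(.3<M[0]<.85 and abs(M[1])<.6) : continue
            hull=cv2.approxPolyDP(cv2.convexHull(q),6,True)[:,0]
            print(n,nm,np.round(b[0]),np.round(b[1]),"ctr",M.round(3),"sides",np.linalg.norm(P[1]-P[0]).round(3),np.linalg.norm(P[2]-P[1]).round(3),"poly",[ray(c,*p,z)[:2].round(3).tolist() for p in hull])
```

```text
top yel [399. 212.] [58. 11.] ctr [ 0.495 -0.347] sides 0.035 0.192 poly [[0.59, -0.329], [0.413, -0.385], [0.4, -0.362], [0.566, -0.312]]
top yel [158. 159.] [26. 17.] ctr [0.672 0.459] sides 0.058 0.092 poly [[0.717, 0.443], [0.629, 0.431], [0.626, 0.475], [0.714, 0.487]]
top yel [452. 181.] [107.  13.] ctr [ 0.606 -0.527] sides 0.043 0.366 poly [[0.786, -0.507], [0.79, -0.548], [0.424, -0.547], [0.424, -0.508]]
top yel [135. 179.] [ 12. 106.] ctr [0.606 0.531] sides 0.366 0.043 poly [[0.789, 0.526], [0.448, 0.51], [0.424, 0.549], [0.789, 0.55]]
top yel [280. 210.] [419. 559.] ctr [0.559 0.055] sides 2.013 1.41 poly [[1.266, -0.941], [-0.137, -0.808], [-0.165, 0.898], [1.269, 1.071]]
top white [270. 198.] [ 54. 107.] ctr [0.525 0.073] sides 0.344 0.177 poly [[0.632, -0.08], [0.465, -0.105], [0.422, 0.163], [0.482, 0.238], [0.594, 0.19]]
top black [219. 203.] [12. 11.] ctr [0.497 0.229] sides 0.034 0.037 poly [[0.517, 0.226], [0.495, 0.21], [0.479, 0.234]]
top black [196. 142.] [23. 46.] ctr [0.694 0.307] sides 0.146 0.077 poly [[0.748, 0.25], [0.692, 0.254], [0.655, 0.3], [0.661, 0
[... 379 characters left out ...]
59, -0.395]]
scene yel [206. 325.] [72. 13.] ctr [ 0.489 -0.353] sides 0.037 0.197 poly [[0.588, -0.343], [0.417, -0.388], [0.391, -0.366], [0.573, -0.314]]
scene yel [379. 145.] [24. 12.] ctr [0.652 0.482] sides 0.059 0.085 poly [[0.611, 0.493], [0.691, 0.507], [0.682, 0.454], [0.62, 0.454]]
scene white [303. 416.] [ 7. 10.] ctr [ 0.823 -0.447] sides 0.022 0.015 poly [[0.834, -0.444], [0.817, -0.459]]
scene white [288. 206.] [63. 95.] ctr [0.517 0.069] sides 0.358 0.21 poly [[0.518, 0.24], [0.596, 0.184], [0.638, -0.076], [0.465, -0.109], [0.418, 0.159]]
scene white [321. 141.] [49. 15.] ctr [0.491 0.347] sides 0.068 0.171 poly [[0.412, 0.321], [0.42, 0.379], [0.572, 0.368], [0.567, 0.315]]
```

step_arm(
  rows=[
    [0.25,-0.05,0,0.03],
    [0.5,-0.1,0,0.06],
    [0.75,-0.15,0,0.1],
    [1,-0.2,0,0.1],
    [1,-0.2,0,0.1],
  ],
  grip=1,
)

```text
t: 0.82
tcp_pos: [0.4144, -0.3932, 0.2311]
eef_rot: [-3.106, -0.462, -0.001]
force: [-0.8, -0.7, -0.1]
width: 0.0852
gripper_force: 0.0
```

```bash
cat >> h.py <<'E'
def to(P,yawx=None):
    "move from present pose to P (world) with tool x at yaw (deg), in step_arm units"
    s=r.get_state();R=Ro.from_rotvec(s["eef_rot"]).as_matrix();d=R.T@(np.array(P)-s["tcp_pos"])
    y=np.degrees(np.arctan2(R[1,0],R[0,0])); t=0 if yawx is None else -((yawx-y+180)%360-180)/90
    print("t",round(s["t"],2),"tcp",np.round(s["tcp_pos"],4),"yawx",y.round(2),"zaxis",R[:,2].round(4),"q1,q6",np.round(s["joint_pos"],2)[[0,5]],"F",np.round(s["force"],1),"w",round(s["width"],4)); print("MOVE",(d/.2).round(4),"turn",round(t,4))
E
python3 - <<'E'
from h import *
c=read_camera("wrist");save(c,"w1.png")
to([.494,-.349,.15],16.5)
for q in blobs(mask(c,[8,110,60],[90,255,255]),100):
    b=cv2.minAreaRect(q);P=np.array([ray(c,*p,.044)[:2] for p in cv2.boxPoints(b)])
    print(np.round(b[0]),P.round(4).tolist(),P.mean(0).round(4))
E
```

```text
t 0.88 tcp [ 0.4129 -0.3945  0.231 ] yawx 16.85 zaxis [-6.e-04  3.e-04 -1.e+00] q1,q6 [-0.84  0.44] F [-1.1 -0.3 -0.7] w 0.0853
MOVE [ 0.4542 -0.0999  0.4051] turn 0.0039
[224. 322.] [[0.2295, -0.3082], [0.2924, -0.4321], [0.2587, -0.4477], [0.1934, -0.3206]] [ 0.2435 -0.3771]
[529. 280.] [[0.2985, -0.7032], [0.4621, -0.6172], [0.4802, -0.6768], [0.3194, -0.7718]] [ 0.39   -0.6923]
[486. 238.] [[0.3539, -0.575], [0.5064, -0.5814], [0.4939, -0.6626], [0.3346, -0.6665]] [ 0.4222 -0.6214]
[438. 210.] [[0.3773, -0.5341], [0.504, -0.5404], [0.4987, -0.5792], [0.3695, -0.577]] [ 0.4374 -0.5577]
[257. 164.] [[0.3998, -0.3593], [0.4568, -0.3458], [0.463, -0.3687], [0.4062, -0.3834]] [ 0.4315 -0.3643]
[261.  95.] [[0.4583, -0.3469], [0.5253, -0.3303], [0.5312, -0.3516], [0.4646, -0.3696]] [ 0.4949 -0.3496]
[262.  26.] [[0.5271, -0.328], [0.5687, -0.3177], [0.5752, -0.3408], [0.5338, -0.3521]] [ 0.5512 -0.3346]
```

View pics/w1.png

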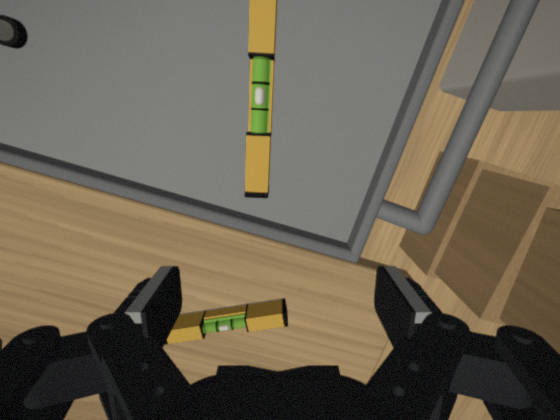

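The wrist view shows the long level with its vial at (260,96), centred at (0.495, -0.350) and running at about 14°. The small decoy is at (224,322).

step_arm(
  rows=[
    [0.25,-0.05,0.1,0.032],
    [0.457,-0.094,0.3,0.032],
    [0.457,-0.094,0.5,0.032],
    [0.457,-0.094,0.6,0.032],
    [0.457,-0.094,0.6,0.032],
    [0.457,-0.094,0.6,0.032],
  ],
)

```text
t: 1.62
tcp_pos: [0.494, -0.3527, 0.1121]
eef_rot: [3.118, 0.375, 0.001]
force: [0.2, 0.1, -0.5]
width: 0.0855
gripper_force: 0.0
```

Run:
```python
from h import *
c=read_camera("wrist")
to([.495,-.350,.010],14)
for q in blobs(mask(c,[38,110,60],[80,255,255]),60):
    b=cv2.minAreaRect(q);P=np.array([ray(c,*p,.044)[:2] for p in cv2.boxPoints(b)])
    print(np.round(b[0]),P.round(4).tolist(),P.mean(0).round(4))
```

```text
t 1.68 tcp [ 0.4944 -0.3528  0.1126] yawx 13.72 zaxis [ 0.0017 -0.0016 -1.    ] q1,q6 [-0.69  0.64] F [-0.6  0.4 -0.3] w 0.0853
MOVE [ 0.0058 -0.0139  0.5129] turn -0.0031
[274. 253.] [[0.4832, -0.343], [0.4869, -0.3583], [0.4651, -0.3638], [0.4612, -0.3481]] [ 0.4741 -0.3533]
[274. 221.] [[0.506, -0.3378], [0.5096, -0.3526], [0.4876, -0.3581], [0.4839, -0.3429]] [ 0.4968 -0.3478]
[274. 188.] [[0.5273, -0.3322], [0.531, -0.3472], [0.5103, -0.3524], [0.5065, -0.337]] [ 0.5188 -0.3422]
```

step_arm(
  rows=[
    [0.016,-0.022,0.2,0],
    [0.016,-0.022,0.4,0],
    [0.016,-0.022,0.5,0],
    [0.016,-0.022,0.513,0],
    [0.016,-0.022,0.513,0],
  ],
)

```text
t: 2.3
tcp_pos: [0.497, -0.3474, 0.01]
eef_rot: [3.117, 0.376, 0.003]
force: [0.7, 0.3, -0.0]
width: 0.0853
gripper_force: 0.0
```

step_arm(
  rows=[
    [0,0,0,0],
    [0,0,0,0],
    [0,0,0,0],
    [0,0,0,0],
    [0,0,0,0],
    [0,0,0,0],
  ],
  grip=0,
)

```text
t: 3.05
tcp_pos: [0.4967, -0.347, 0.0094]
eef_rot: [3.118, 0.377, 0.002]
force: [0.1, -0.9, 5.2]
width: 0.0237
gripper_force: 59.9
```

step_arm(
  rows=[
    [0,0,-0.1,0],
    [0,0,-0.3,0],
    [0,0,-0.5,0],
    [0,0,-0.7,0],
    [0,0,-0.8,0],
    [0,0,-0.8,0],
  ],
)

```text
t: 3.8
tcp_pos: [0.4966, -0.3467, 0.1697]
eef_rot: [3.117, 0.377, 0.003]
force: [-0.9, -0.1, -3.0]
width: 0.0232
gripper_force: 59.1
```

Run:
```python
from h import *
c=read_camera("wrist");save(c,"w2.png")
to([.528,.042,.17],98.8)
```

```text
t 3.85 tcp [ 0.4958 -0.346   0.1683] yawx 13.78 zaxis [-4.e-04  5.e-04 -1.e+00] q1,q6 [-0.68  0.65] F [-1.1 -0.8 -1.3] w 0.0232
MOVE [ 0.6184 -1.8459 -0.0078] turn -0.9447
```

View pics/w2.png

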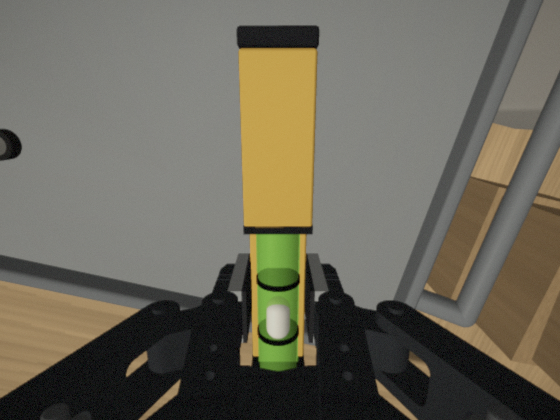

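The wrist view shows the level held at its middle, square between the pads. The cap is at (278,37) and the bubble at (278,318).

step_arm(
  rows=[
    [0,-0.1,0,-0.118],
    [0.05,-0.25,0,-0.236],
    [0.1,-0.4,0,-0.354],
    [0.15,-0.55,0,-0.472],
    [0.2,-0.7,0,-0.59],
    [0.25,-0.85,0,-0.708],
    [0.3,-1,0,-0.826],
    [0.3,-1,0,-0.944],
    [0.3,-1,0,-0.944],
  ],
)

```text
t: 4.97
tcp_pos: [0.5055, -0.1369, 0.1668]
eef_rot: [-2.045, -2.38, 0.002]
force: [-0.4, -0.5, -2.7]
width: 0.0233
gripper_force: 59.1
```

Run:
```python
from h import *
c=read_camera("wrist");save(c,"w3.png")
to([.528,.042,.14],98.8)
q=max(blobs(mask(c,[0,0,165],[180,60,255])),key=cv2.contourArea)
print([(p.tolist(),ray(c,*p,.094)[:2].round(4).tolist()) for p in cv2.approxPolyDP(cv2.convexHull(q),5,True)[:,0]])
```

```text
t 5.03 tcp [ 0.5057 -0.1374  0.1671] yawx 98.56 zaxis [-0.0031  0.0011 -1.    ] q1,q6 [-0.35 -0.5 ] F [ 0.6  0.3 -2.4] w 0.023
MOVE [0.8702 0.244  0.136 ] turn -0.0027
[([218, 0], [0.4517, -0.0067]), ([509, 5], [0.6171, 0.0158]), ([519, 21], [0.6257, 0.0089]), ([495, 170], [0.6411, -0.0768]), ([228, 175], [0.4684, -0.1067])]
```

View pics/w3.png

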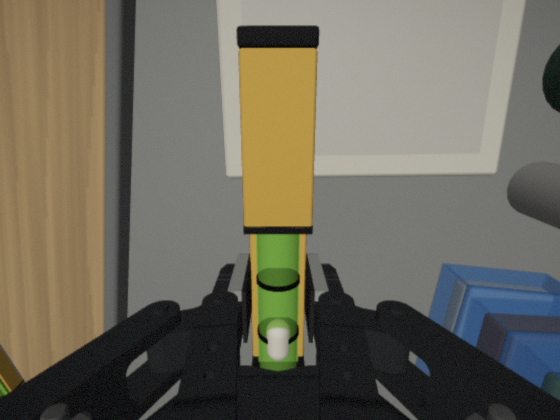

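The wrist view shows the stand's near edge from (228,175) to (495,170), with the boxes clear at lower right. I'll move over the deck and check the alignment from nearer.

step_arm(
  rows=[
    [0.2,0.06,0,-0.008],
    [0.45,0.12,0,-0.008],
    [0.7,0.2,0.05,-0.008],
    [0.88,0.256,0.1,-0.008],
    [0.88,0.256,0.13,-0.008],
    [0.88,0.256,0.13,-0.008],
  ],
)

```text
t: 5.78
tcp_pos: [0.5298, 0.0432, 0.1416]
eef_rot: [-2.032, -2.394, 0.003]
force: [0.3, 0.1, -2.3]
width: 0.0234
gripper_force: 59.3
```

Run:
```python
from h import *
c=read_camera("wrist");save(c,"w4.png");save(read_camera("scene"),"s4.png",(200,140,200,150),4)
to([.53,.0445,.108],99.3)
q=max(blobs(mask(c,[0,0,165],[180,60,255])),key=cv2.contourArea)
print([(p.tolist(),ray(c,*p,.094)[:2].round(4).tolist()) for p in cv2.approxPolyDP(cv2.convexHull(q),5,True)[:,0]])
for q in blobs(mask(c,[0,0,0],[180,255,45]),100):
    b=cv2.minAreaRect(q);print("blk",np.round(b[0]),np.round(b[1]),ray(c,*b[0],.142)[:2])
```

```text
t 5.88 tcp [0.5305 0.0426 0.1425] yawx 99.32 zaxis [-6.e-04 -5.e-04 -1.e+00] q1,q6 [ 0.   -0.16] F [-0.3 -0.3 -3.1] w 0.0235
MOVE [ 0.0096 -0.0009  0.1725] turn 0.0002
[([277, 326], [0.5404, -0.0183]), ([282, 332], [0.5445, -0.0224]), ([273, 353], [0.5412, -0.0401]), ([270, 329], [0.5362, -0.0214])]
blk [278. 283.] [16. 41.] [0.53147022 0.03959424]
blk [534. 306.] [39. 87.] [0.65715964 0.04806099]
blk [495. 262.] [42. 79.] [0.63047946 0.06727549]
blk [278. 230.] [ 6. 67.] [0.52699077 0.06635973]
blk [278.  36.] [21. 80.] [0.51421204 0.14498346]
blk [280. 210.] [419. 559.] [0.52628707 0.07612981]
```

View pics/w4.png

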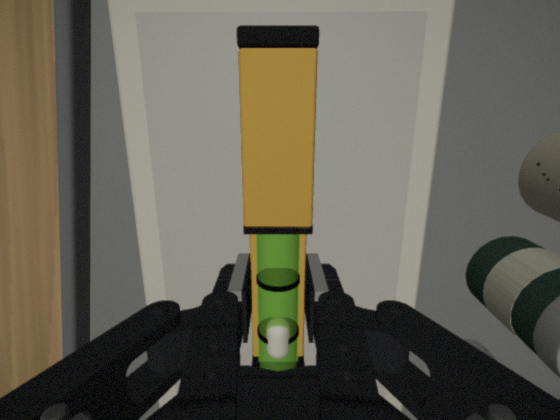

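The wrist view shows the level over the deck, with the deck's side edges at columns 109 and 453 near row 10. Next I'll measure those edges.

Run:
```python
from h import *
c=read_camera("wrist")
m=cv2.inRange(c["pixels"],np.array([150,150,135]),np.array([255,255,255]))
L=[];Rr=[]
for v in range(20,281,20):
    u=np.where(m[v]>0)[0]; u=u[(u<480)]
    L.append(ray(c,u.min(),v,.094)[:2]);Rr.append(ray(c,u.max()+1,v,.094)[:2])
L=np.array(L);Rr=np.array(Rr)
for A in(L,Rr):
    p=np.polyfit(A[:,1],A[:,0],1);print(np.degrees(np.arctan(-p[0])),np.polyval(p,.0445), np.abs(np.polyval(p,A[:,1])-A[:,0]).max())
col=[]
for u in(160,200,380,410):
    v=np.where(m[:100,u]>0)[0].min();col.append(v);print(ray(c,u,v,.094))
```

```text
8.989311985671995 0.4438115280592776 0.0006996280700712898
10.7889436649974 0.6213713973575585 0.005671746884117312
[0.45154215 0.16052504 0.094     ]
[0.47156596 0.16425845 0.094     ]
[0.56216094 0.1772999  0.094     ]
[0.57746504 0.17890066 0.094     ]
```

step_arm(
  rows=[
    [0,0,0.06,0],
    [0,0,0.12,0],
    [0,0,0.16,0],
    [0,0,0.175,0],
    [0,0,0.175,0],
  ],
)

```text
t: 6.55
tcp_pos: [0.5305, 0.0439, 0.1074]
eef_rot: [-2.03, -2.397, 0.001]
force: [-1.0, 0.2, -2.0]
width: 0.0229
gripper_force: 59.3
```

step_arm(
  rows=[
    [0,0,0.004,0],
    [0,0,0.008,0],
    [0,0,0.008,0],
  ],
)

```text
t: 6.92
tcp_pos: [0.5307, 0.0439, 0.1063]
eef_rot: [2.031, 2.397, 0.0]
force: [-0.6, 0.7, -1.9]
width: 0.0233
gripper_force: 59.3
```

step_arm(
  rows=[
    [0,0,0.004,0],
    [0,0,0.004,0],
  ],
)

```text
t: 7.18
tcp_pos: [0.5306, 0.0439, 0.1053]
eef_rot: [-2.031, -2.397, -0.0]
force: [0.5, 0.3, -2.5]
width: 0.0231
gripper_force: 59.3
```

step_arm(
  rows=[
    [0,0,0.003,0],
    [0,0,0.003,0],
  ],
)

```text
t: 7.42
tcp_pos: [0.5306, 0.0438, 0.1046]
eef_rot: [-2.031, -2.397, 0.0]
force: [-0.5, -0.2, -1.2]
width: 0.0233
gripper_force: 59.3
```

step_arm(
  rows=[
    [0,0,0.003,0],
    [0,0,0.003,0],
  ],
)

```text
t: 7.68
tcp_pos: [0.5307, 0.0438, 0.1041]
eef_rot: [2.031, 2.397, -0.0]
force: [-0.4, 0.3, -2.1]
width: 0.0234
gripper_force: 59.3
```

step_arm(
  rows=[
    [0,0,0.003,0],
    [0,0,0.003,0],
  ],
)

```text
t: 7.92
tcp_pos: [0.5308, 0.0439, 0.1038]
eef_rot: [2.031, 2.397, 0.0]
force: [-1.5, 1.6, 0.9]
width: 0.0234
gripper_force: 59.7
```

step_arm(
  rows=[
    [0,0,0.001,0],
    [0,0,0.001,0],
  ],
)

```text
t: 8.18
tcp_pos: [0.5308, 0.044, 0.1036]
eef_rot: [2.031, 2.397, 0.001]
force: [-0.7, 2.0, 3.2]
width: 0.0233
gripper_force: 59.9
```

step_arm(
  rows=[
    [0,0,0,0],
    [0,0,0,0],
    [0,0,0,0],
    [0,0,0,0],
    [0,0,0,0],
    [0,0,-0.05,0],
    [0,0,-0.25,0],
    [0,0,-0.45,0],
    [0,0,-0.6,0],
    [-0.2,0,-0.6,0],
    [-0.4,0,-0.6,0],
    [-0.4,0,-0.6,0],
    [-0.4,0,-0.6,0],
  ],
  grip=1,
)

```text
t: 9.8
tcp_pos: [0.5436, -0.0348, 0.2236]
eef_rot: [-2.031, -2.396, -0.001]
force: [-0.1, 0.6, -0.1]
width: 0.0854
gripper_force: 0.0
```

Run:
```python
from h import *
c=read_camera("wrist");save(c,"w5.png")
to([.499,.231,.17],None)
for q in blobs(mask(c,[38,110,60],[80,255,255]),60):
    b=cv2.minAreaRect(q);P=np.array([ray(c,*p,.138)[:2] for p in cv2.boxPoints(b)])
    print(np.round(b[0]),np.round(b[1]),P.mean(0).round(4))
for q in blobs(mask(c,[0,0,0],[180,255,45]),100):
    b=cv2.minAreaRect(q);print("blk",np.round(b[0]),np.round(b[1]),ray(c,*b[0],.142)[:2])
```

```text
t 9.85 tcp [ 0.5435 -0.0345  0.2235] yawx 99.46 zaxis [-2.e-04  6.e-04 -1.e+00] q1,q6 [-0.14 -0.31] F [-0.2  0.7 -0. ] w 0.0855
MOVE [ 1.3457e+00 -1.2000e-03  2.6840e-01] turn 0
[278. 142.] [32. 22.] [0.5357 0.0202]
[278. 106.] [35. 24.] [0.5318 0.0435]
[278.  67.] [36. 26.] [0.528  0.0667]
blk [278. 242.] [ 6. 30.] [ 0.5473852  -0.05000921]
blk [489. 177.] [34. 79.] [0.68262573 0.0214642 ]
blk [451. 168.] [26. 63.] [0.65523855 0.02263001]
blk [278.  49.] [ 8. 36.] [0.52634922 0.07648619]
blk [280. 210.] [419. 559.] [ 0.544381   -0.02546532]
```

View pics/w5.png

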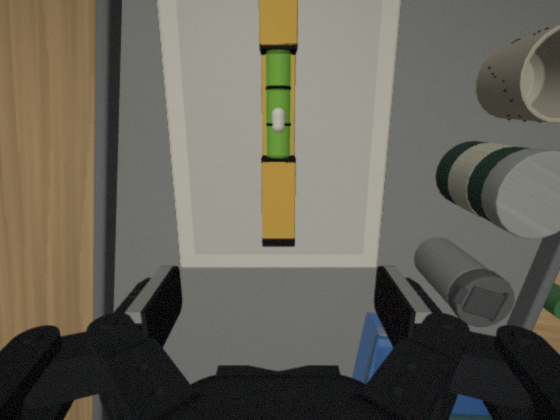

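The wrist view shows the level centred on the deck, with its vial at (278,106). The lines are at rows 87 and 125. The bubble is at row 119, towards the -y end, as it should be.

```bash
cat >> h.py <<'E'
def bubble(c,D=(-.160,.987),z=.136):
    "bubble place (mm) along deck y from mid vial, by the lines of green + white in the vial"
    g=mask(c,[38,110,60],[80,255,255])
    g=cv2.morphologyEx(g,cv2.MORPH_CLOSE,np.ones((13,13)))
    q=max(blobs(g,60),key=cv2.contourArea); vi=np.zeros_like(g); cv2.drawContours(vi,[cv2.convexHull(q)],-1,255,-1)
    w=cv2.inRange(cv2.cvtColor(c["pixels"],cv2.COLOR_RGB2HSV),np.array([0,0,140]),np.array([180,90,255]))&vi
    k=cv2.inRange(c["pixels"],np.array([0]*3),np.array([60,60,60]))&vi
    f=lambda m:np.array([ray(c,u,v,z)[:2]@D for v,u in np.argwhere(m>0)])*1000
    s=f(vi);b=f(w);kk=f(k); mid=(np.percentile(s,.5)+np.percentile(s,99.5))/2
    kk=kk[abs(kk-mid)<20]; lo,hi=kk[kk<mid],kk[kk>mid]
    print("vial len",np.ptp(s).round(1),"lines",np.round([lo.mean()-mid,hi.mean()-mid],1) if len(lo)*len(hi) else None,"bubble vs vial mid",(( b.min()+b.max())/2-mid).round(2),"len",np.ptp(b).round(1),"n",len(b), "vs lines",((b.min()+b.max())/2-(lo.mean()+hi.mean())/2).round(2) if len(lo)*len(hi) else None)
E
python3 - <<'E'
from h import *
c=read_camera("wrist");bubble(c)
for v in(265,267):print(ray(c,278,v,.095)[:2])
to([.499,.231,.2],None)
E
```

```text
vial len 68.4 lines [-11.9  11.6] bubble vs vial mid -8.47 len 13.6 n 237 vs lines -8.33
[ 0.55407479 -0.09014225]
[ 0.55440147 -0.09209658]
t 9.9 tcp [ 0.5435 -0.0342  0.2234] yawx 99.49 zaxis [-2.e-04  5.e-04 -1.e+00] q1,q6 [-0.14 -0.31] F [-0.7  0.   0.6] w 0.0852
MOVE [ 1.3447e+00 -5.0000e-04  1.1790e-01] turn 0
```

step_arm(
  rows=[
    [0.25,0,0,0],
    [0.5,0,0,0],
    [0.7,0,0,0],
    [0.7,0,0,0],
    [0.7,0,0,0],
  ],
)

```text
t: 10.52
tcp_pos: [0.5206, 0.1034, 0.2233]
eef_rot: [2.028, 2.399, -0.001]
force: [0.3, -0.9, -0.5]
width: 0.0854
gripper_force: 0.0
```

Run:
```python
from h import *
c=read_camera("wrist");save(c,"w6.png")
to([.499,.231,.2],None)
for q in blobs(mask(c,[0,0,0],[180,255,50])[:200],100):
    (u,v),R=cv2.minEnclosingCircle(q);print("blk",u,v,R,ray(c,u,v,.142)[:2])
```

```text
t 10.57 tcp [0.5208 0.1028 0.2233] yawx 99.49 zaxis [ 0.e+00 -6.e-04 -1.e+00] q1,q6 [ 0.12 -0.05] F [-0.2 -0.4  0.3] w 0.0856
MOVE [ 0.6501 -0.0017  0.1162] turn 0
blk 278.0 168.90908813476562 16.51480484008789 [0.51549099 0.14106179]
blk 528.0 34.5 46.38166809082031 [0.6523178  0.24785286]
blk 279.5 25.919355392456055 36.36028289794922 [0.50184967 0.22724813]
blk 136.5 99.5 99.86250305175781 [0.41815306 0.17018853]
```

View pics/w6.png

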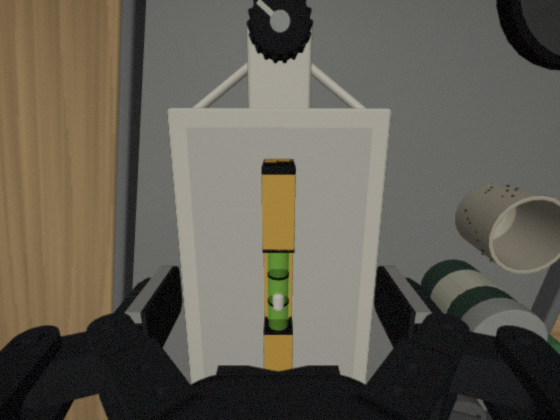

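The wrist view shows the knob centred at (280,20). That is about (0.501, 0.2305), 190 mm from the level's middle as expected. The bubble is about -8.4 mm off, which needs about 2.27 rad clockwise.

step_arm(
  rows=[
    [0.2,0.008,0,-0.117],
    [0.4,0.008,0,-0.233],
    [0.6,0.008,0,-0.35],
    [0.646,0.008,0,-0.467],
    [0.646,0.008,0,-0.583],
    [0.646,0.008,0.1,-0.7],
    [0.646,0.008,0.3,-0.7],
    [0.646,0.008,0.5,-0.7],
    [0.646,0.008,0.565,-0.7],
    [0.646,0.008,0.565,-0.7],
  ],
)

```text
t: 11.82
tcp_pos: [0.5012, 0.23, 0.1098]
eef_rot: [-0.481, -3.103, 0.001]
force: [0.9, -0.4, 0.9]
width: 0.0852
gripper_force: 0.0
```

step_arm(
  rows=[
    [0,0,0,0],
    [0,0,0,0],
    [0,0,0,0],
    [0,0,0,0],
    [0,0,0,0],
  ],
  grip=0,
)

```text
t: 12.45
tcp_pos: [0.5008, 0.2278, 0.112]
eef_rot: [0.477, 3.104, -0.008]
force: [-2.4, -9.8, 9.3]
width: 0.0366
gripper_force: 59.0
```

Run:
```python
from h import *
to([.501,.2305,.110],None)
```

```text
t 12.45 tcp [0.5008 0.2278 0.112 ] yawx 162.54 zaxis [ 4.e-04 -5.e-03 -1.e+00] q1,q6 [ 0.35 -0.91] F [-2.4 -9.8  9.3] w 0.0366
MOVE [0.0032 0.0132 0.0098] turn 0
```

step_arm(
  rows=[
    [0,-0.0125,-0.01,0],
    [0,-0.0125,-0.01,0],
  ],
)

```text
t: 12.7
tcp_pos: [0.5008, 0.2278, 0.1122]
eef_rot: [0.478, 3.104, -0.001]
force: [3.7, -2.6, -6.4]
width: 0.0365
gripper_force: 63.1
```

step_arm(
  rows=[
    [0,0,0,0.1],
    [0,0,0,0.2],
    [0,0,0,0.3],
    [0,0,0,0.3],
  ],
)

```text
t: 13.2
tcp_pos: [0.5007, 0.2277, 0.1122]
eef_rot: [1.189, 2.907, -0.002]
force: [3.1, -3.9, -5.0]
width: 0.0364
gripper_force: 63.1
```

step_arm(
  rows=[
    [0,0,0.004,0.1],
    [0,0,0.004,0.2],
    [0,0,0.004,0.3],
    [0,0,0.004,0.4],
    [0,0,0.004,0.5],
    [0,0,0.004,0.6],
    [0,0,0.004,0.7],
    [0,0,0.004,0.8],
    [0,0,0.004,0.9],
    [0,0,0.004,1],
    [0,0,0.004,1],
  ],
)

```text
t: 14.58
tcp_pos: [0.5007, 0.2278, 0.1121]
eef_rot: [2.896, 1.215, 0.0]
force: [2.9, -5.1, -1.0]
width: 0.0368
gripper_force: 63.7
```

step_arm(
  rows=[
    [0,0,0,0.08],
    [0,0,0,0.145],
    [0,0,0,0.145],
    [0,0,0,0.145],
  ],
)

```text
t: 15.08
tcp_pos: [0.5007, 0.2279, 0.1121]
eef_rot: [3.015, 0.88, 0.0]
force: [1.9, -5.4, -1.8]
width: 0.0363
gripper_force: 63.7
```

Run:
```python
from h import *
to([.501,.2305,.110],None)
c=read_camera("top");save(c,"t7.png",(200,170,150,80),5);bubble(c)
```

```text
t 15.07 tcp [0.5007 0.2279 0.1121] yawx 32.53 zaxis [ 5.e-04 -6.e-04 -1.e+00] q1,q6 [0.35 1.35] F [ 1.9 -5.4 -1.8] w 0.0363
MOVE [ 0.0084 -0.0102  0.0104] turn 0Traceback (most recent call last):
  File "<stdin>", line 3, in <module>
  File "h.py", line 33, in bubble
    print("vial len",np.ptp(s).round(1),"lines",np.round([lo.mean()-mid,hi.mean()-mid],1) if len(lo)*len(hi) else None,"bubble vs vial mid",(( b.min()+b.max())/2-mid).round(2),"len",np.ptp(b).round(1),"n",len(b), "vs lines",((b.min()+b.max())/2-(lo.mean()+hi.mean())/2).round(2) if len(lo)*len(hi) else None)
                                                                                                                                               ~~~~~^^
    return umr_minimum(a, axis, None, out, keepdims, initial, where)
ValueError: zero-size array to reduction operation minimum which has no identity
```

step_arm(
  rows=[
    [0,0,0,0],
    [0,0,0,0],
    [0,0,0,0],
    [0,0,0,0],
    [0,0,-0.2,0],
    [0,0,-0.4,-0.05],
    [0,0,-0.55,-0.15],
    [-0.1,0.25,-0.55,-0.25],
    [-0.2,0.5,-0.55,-0.36],
    [-0.35,0.75,-0.55,-0.47],
    [-0.45,1,-0.55,-0.58],
    [-0.45,1,-0.55,-0.69],
    [-0.45,1,-0.55,-0.744],
    [-0.45,1,-0.55,-0.744],
  ],
  grip=1,
)

```text
t: 16.88
tcp_pos: [0.5315, 0.011, 0.2215]
eef_rot: [-2.034, -2.394, 0.0]
force: [0.4, 0.0, 0.3]
width: 0.0854
gripper_force: 0.0
```

Run:
```python
from h import *
c=read_camera("wrist");save(c,"w8.png",(170,60,220,180),3);bubble(c);bubble(c)
to([.501,.2278,.2],None)
```

```text
vial len 68.7 lines [-11.6  12.2] bubble vs vial mid -0.02 len 13.5 n 199 vs lines -0.33
vial len 68.7 lines [-11.6  12.2] bubble vs vial mid -0.02 len 13.5 n 199 vs lines -0.33
t 16.93 tcp [0.5315 0.0113 0.2215] yawx 99.27 zaxis [-2.e-04  2.e-04 -1.e+00] q1,q6 [-0.06 -0.22] F [ 0.2 -0.8  1. ] w 0.0852
MOVE [1.0929 0.024  0.1075] turn 0
```

View pics/w8.png

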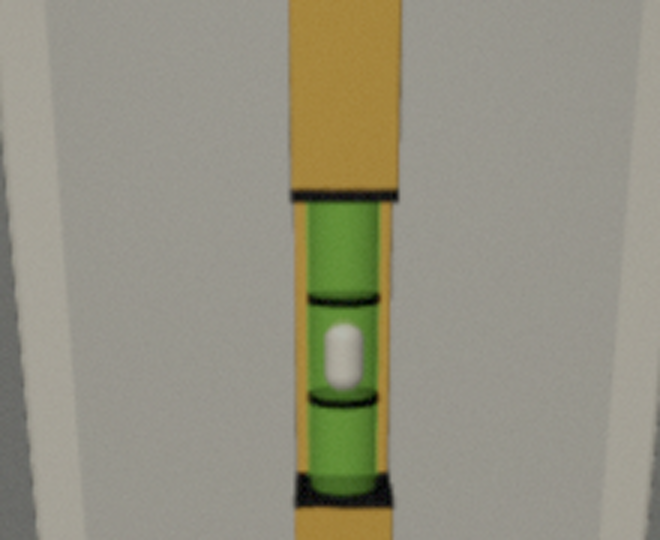

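The crop shows the bubble (rows 323–389) between the lines at rows 302 and 405, about 0.5 mm off centre. I'll press next, with the open fingers straddling the vial on the solid parts of the top.

step_arm(
  rows=[
    [0.05,0.02,0,0.115],
    [0.1,0.024,0,0.23],
    [0.162,0.024,0,0.345],
    [0.162,0.024,0,0.46],
    [0.162,0.024,0,0.575],
    [0.162,0.024,0,0.69],
    [0.162,0.024,0.05,0.805],
    [0.162,0.024,0.15,0.92],
    [0.162,0.024,0.25,1],
    [0.162,0.024,0.35,1],
    [0.162,0.024,0.41,1],
    [0.162,0.024,0.41,1],
  ],
)

```text
t: 18.42
tcp_pos: [0.5304, 0.0443, 0.1387]
eef_rot: [-3.131, -0.256, 0.003]
force: [0.5, 0.4, 0.7]
width: 0.0854
gripper_force: 0.0
```

Run:
```python
from h import *
c=read_camera("wrist");save(c,"w9.png")
print(-np.array(c["R"]).T@c["t"])
to([.531,.044,.13],9.3); bubble(c)
```

```text
[0.60266025 0.05830042 0.28036154]
t 18.48 tcp [0.5311 0.0442 0.1395] yawx 9.36 zaxis [-4.e-04  0.e+00 -1.e+00] q1,q6 [0.   1.41] F [ 0.6 -0.4 -0.4] w 0.0852
MOVE [-0.0006  0.001   0.0474] turn 0.0007
vial len 69.0 lines [-11.7  11.7] bubble vs vial mid 0.34 len 13.6 n 314 vs lines 0.34
```

View pics/w9.png

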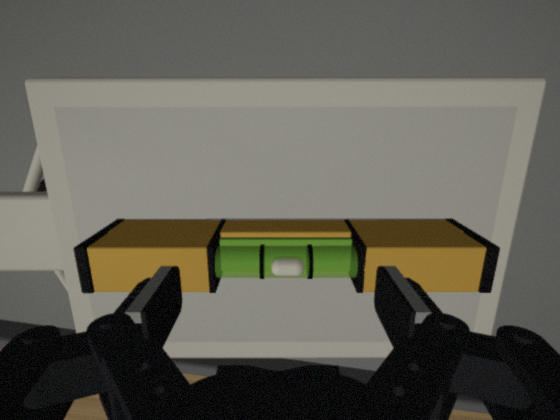

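The wrist view shows the bubble at (288,267) midway between the lines at columns 262 and 311. The fingers straddle the vial over the solid ends of the top.

step_arm(
  rows=[
    [0,0,0.025,0],
    [0,0,0.045,0],
    [0,0,0.045,0],
  ],
)

```text
t: 18.85
tcp_pos: [0.5309, 0.044, 0.1304]
eef_rot: [-3.131, -0.256, 0.0]
force: [0.3, -0.2, -0.6]
width: 0.0855
gripper_force: 0.0
```

step_arm(
  rows=[
    [0,0,0.006,0],
    [0,0,0.01,0],
    [0,0,0.01,0],
  ],
)

```text
t: 19.23
tcp_pos: [0.531, 0.044, 0.1285]
eef_rot: [-3.131, -0.257, 0.0]
force: [-0.6, -0.8, -0.7]
width: 0.0855
gripper_force: 0.0
```

step_arm(
  rows=[
    [0,0,0.005,0],
    [0,0,0.005,0],
  ],
)

```text
t: 19.48
tcp_pos: [0.531, 0.044, 0.1274]
eef_rot: [-3.131, -0.257, 0.0]
force: [-0.5, 0.3, 0.3]
width: 0.0854
gripper_force: 0.0
```

step_arm(
  rows=[
    [0,0,0.004,0],
    [0,0,0.004,0],
  ],
)

```text
t: 19.73
tcp_pos: [0.531, 0.044, 0.1266]
eef_rot: [-3.131, -0.257, 0.0]
force: [-0.6, -0.5, 0.2]
width: 0.0853
gripper_force: 0.0
```

step_arm(
  rows=[
    [0,0,0.003,0],
    [0,0,0.003,0],
  ],
)

```text
t: 19.98
tcp_pos: [0.531, 0.044, 0.126]
eef_rot: [-3.131, -0.257, 0.0]
force: [0.7, -0.5, -0.1]
width: 0.0852
gripper_force: 0.0
```

step_arm(
  rows=[
    [0,0,0.002,0],
    [0,0,0.002,0],
  ],
)

```text
t: 20.23
tcp_pos: [0.5311, 0.044, 0.1258]
eef_rot: [3.131, 0.257, 0.0]
force: [-0.6, -1.3, 1.0]
width: 0.0853
gripper_force: 0.5
```

Contact is beginning, so I'll push in small steps.

step_arm(
  rows=[
    [0,0,0.002,0],
    [0,0,0.002,0],
  ],
)

```text
t: 20.48
tcp_pos: [0.5311, 0.044, 0.1258]
eef_rot: [3.131, 0.257, 0.001]
force: [-2.7, -0.0, 6.5]
width: 0.0852
gripper_force: 2.6
```

step_arm(
  rows=[
    [0,0,0.002,0],
    [0,0,0.002,0],
  ],
)

```text
t: 20.72
tcp_pos: [0.5312, 0.044, 0.1257]
eef_rot: [3.131, 0.256, 0.001]
force: [-1.1, -0.1, 8.4]
width: 0.0853
gripper_force: 4.0
```

step_arm(
  rows=[
    [0,0,0.001,0],
    [0,0,0.001,0],
    [0,0,0.001,0],
    [0,0,0.001,0],
    [0,0,0.001,0],
    [0,0,0.001,0],
    [0,0,0.001,0],
    [0,0,0.001,0],
  ],
)

```text
t: 21.72
tcp_pos: [0.5312, 0.044, 0.1258]
eef_rot: [3.131, 0.257, 0.001]
force: [-2.9, 0.0, 8.8]
width: 0.0854
gripper_force: 4.7
```

Run:
```python
from h import *
for i in range(4):
    c=read_camera("wrist"); print(np.round(r.get_state()["force"],1))
bubble(c)
c=read_camera("top")
```

```text
[-2.6 -0.6  8.8]
[-2.   0.6  9.3]
[-2.4  1.8  8.3]
[-2.6  1.2  9.2]
vial len 69.1 lines [-11.5  11.8] bubble vs vial mid 0.35 len 13.5 n 380 vs lines 0.21
```

step_arm(
  rows=[
    [0,0,0.0005,0],
    [0,0,0.0005,0],
    [0,0,0.0005,0],
    [0,0,0.0005,0],
    [0,0,0.0005,0],
    [0,0,0.0005,0],
  ],
)

```text
t: 22.72
tcp_pos: [0.5312, 0.044, 0.1258]
eef_rot: [3.131, 0.257, 0.002]
force: [-3.2, 1.2, 9.5]
width: 0.0853
gripper_force: 5.0
```

Run:
```python
from h import *
c=read_camera("wrist"); bubble(c); print(np.round(r.get_state()["force"],1))
print(r.close_job())
```

```text
vial len 69.1 lines [-11.6  11.8] bubble vs vial mid 0.14 len 13.9 n 382 vs lines 0.01
[-3.3 -0.1  9.5]
the job is handed in; nothing more can be done
None
```

The job is handed in at about 23 s: the level lies along the middle of the deck, the bubble measures within about 0.2 mm of centre, and the arm is still pressing the level down with about 9.5 N.

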